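# Put the lids back on the pantry canisters

## Task

The four washed storage canisters on the pantry worktop are dry: put each lid back on the canister of its own colour, fully home so that it sits level on the rim. Lower the stoneware lids gently, never letting one fall, and leave the canisters, the jam jar and the pepper mill standing where they are.

Things in the scene. Friction and masses are not known exactly. Their poses are not given: they have to be found in the camera images.
- canister_white: Round open stoneware canister, white glaze, empty, standing loose on the worktop: 118 mm high, outside diameter 112, mouth diameter 102, wall 5, about 620 g. Origin: centre of its underside, z up along its axis; the rim is at z = +118 mm.
- lid_white: Lid of the white canister, about 200 g, lying right way up: white disc 112 mm across, 10 to 16 mm above the origin; dark wooden cylinder knob in the middle, 25 across, 16 to 44 mm above it. Below, a 10 mm deep tapered plug, 84 across at the foot, 96 at the disc, drops into the 102 mm mouth. Origin: centre of the plug's underside, z up; seated it is 108 mm above the canister's origin.
- canister_blue: Round open stoneware canister, blue glaze, empty, standing loose on the worktop: 104 mm high, outside diameter 98, mouth diameter 88, wall 5, about 470 g. Origin: centre of its underside, z up along its axis; the rim is at z = +104 mm.
- lid_blue: Lid of the blue canister, about 150 g, lying right way up: blue disc 98 mm across, 10 to 16 mm above the origin; dark wooden cylinder knob in the middle, 25 across, 16 to 44 mm above it. Below, a 10 mm deep tapered plug, 70 across at the foot, 82 at the disc, drops into the 88 mm mouth. Origin: centre of the plug's underside, z up; seated it is 94 mm above the canister's origin.
- canister_green: Round open stoneware canister, green glaze, empty, standing loose on the worktop: 92 mm high, outside diameter 84, mouth diameter 74, wall 5, about 340 g. Origin: centre of its underside, z up along its axis; the rim is at z = +92 mm.
- lid_green: Lid of the green canister, about 110 g, lying right way up: green disc 84 mm across, 10 to 16 mm above the origin; dark wooden cylinder knob in the middle, 25 across, 16 to 44 mm above it. Below, a 10 mm deep tapered plug, 56 across at the foot, 68 at the disc, drops into the 74 mm mouth. Origin: centre of the plug's underside, z up; seated it is 82 mm above the canister's origin.
- canister_yellow: Round open stoneware canister, yellow glaze, empty, standing loose on the worktop: 80 mm high, outside diameter 70, mouth diameter 60, wall 5, about 240 g. Origin: centre of its underside, z up along its axis; the rim is at z = +80 mm.
- lid_yellow: Lid of the yellow canister, about 80 g, lying right way up: yellow disc 70 mm across, 10 to 16 mm above the origin; dark wooden cylinder knob in the middle, 25 across, 16 to 44 mm above it. Below, a 10 mm deep tapered plug, 42 across at the foot, 54 at the disc, drops into the 60 mm mouth. Origin: centre of the plug's underside, z up; seated it is 70 mm above the canister's origin.
- jam_jar: Bystander: full jam jar, dark red with a paper label and red lid, 66 mm across, 88 high, loose. Origin: centre of its underside.
- pepper_mill: Bystander: turned dark wood pepper mill with a steel collar and a steel ball on top, 54 mm across, 123 high, loose. Origin: centre of its underside.
Not all that is in view belongs to the job. Of the things that look like the lid_white, the middle-sized one is meant.

How it is judged:
By the outcome, as a careful person would: the job done as asked, in the order asked, and still so for the second after the job is handed in, with the robot touching nothing.
It also fails if it takes over 115 s, if anything falls off the work surface, if the arm or the gripper's body presses on something with over 40 N, if the wrist force passes 120 N, or if a joint passes its speed limit or range.

## Robot

A 6-joint arm with a two-finger parallel gripper is mounted at the origin on the work surface. World frame = base frame: x ahead of the robot, y to its left, z up, the work surface at z = 0. Lengths are in m, angles in rad, forces in N, time in s.
With the tool pointing down it reaches from about 0.25 to 0.8 m from the base axis. Payload 3.9 kg.
Tool frame: the origin (TCP) lies at the very end of the fingers, on their centre line; the grasp point (between the pads) lies r.tcp_to_grasp behind it (r.tcp_to_grasp is the distance from the TCP to the grasp point, in m); z points along the fingers, y is the line along which they close (so a half turn about z gives the same grasp; the last joint's range is limited). The gripper opens to 85 mm and grips with 20 to 120 N. Pads are 22 mm wide; open, the fingers measure 114 mm over their backs; the gripper's body (76 mm by 85 mm) begins 54 mm behind the grasp point. The pads swing forward as they close: fully open they stand 13 mm farther back than shut.
Start: joints at [1.186, 0.26, -0.138, 1.173, 0, 1.571], TCP at [0.197, 0.487, 0.231] pointing down, gripper open.
Joint ranges: [-2.78, 2.78], [-0.83, 1.72], [-1.28, 1.37], [-1.9, 2.12], [-1.57, 1.48], [-3.14, 3.14]. Speed limits (rad/s): [2.57, 2.57, 3.14, 3.14, 3.14, 3.14].

## Interface

Orientations are given as a rotation vector (axis times angle).
In Python, from workcell import sensors, optics, r, spotter gives the robot as it stands.
- The arm moves only by the tool step_arm, never from a script. Its argument "series" is a list of rows, each an object with "fingers": the gripper's target within -1 to 1 (shut at 1, half-way at 0, fully open at -1); "delta_pos": the shift along the tool's x, y, z in cm, a list of three; "angular": the turn, a rotation vector about the tool's x, y, z in rad, a list of three. A call has exactly 5 rows; each row shifts and turns the commanded pose from where the row before left it, along the tool's axes as they then stand; what a row does not reach is not made up. A row lasts 1/12 s, in which the tool goes at most 41.7 mm and 7.16 degrees, less where a joint would pass 70% of its speed; a pose out of reach is approached as far as the arm can. A call is refused whole if a number of a shift passes 4.17 or a number of a turn 0.125, either way. A call with a gripper value outside its range is refused whole. The fingers move at their own pace and stop on an object; the grip force is fixed at half the most. Time passes only in rows, so rows that do not move let the fingers close, or fill a call up. It gives the time, the measured TCP pose, the force, the opening and the grip force at its end, in the units of the state.
- sensors.get_state(): the state, without advancing time (a new reading comes with each control period).
- optics.camera(name): name is "scene" or "top"; returns (picture, depth): 480x640x3 uint8, red, green, blue; 480x640 float32, m along the optical axis (not along the pixel's ray), 0 where there is no reading.
- optics.camera_info(name): a dict with "fx", "fy", "cx", "cy" (pixels), "k1" (the pictures are not rectified: a ray, as slopes to the right and down, at radius r is drawn at 1 + k1 r^2 times it, then the intrinsics apply), "rvec" (rotation vector, rad) and "tvec" (3), from world to camera coordinates, as OpenCV has them. Camera axes: x right, y down, z forward; pixel columns grow to the right and rows downward; lengths in m; the calibration is good to about 2 mm. A picture is of the moment at which its call begins. camera_info takes no time and is no camera call.
- r.sign_off(): hands the job in; it is judged then, once.
Trained networks look in the newest picture that a camera, given by its name, has taken for a name from the list of things; names that differ only in an ending like _2 or _b are one class to them, and where a whole thing is asked for, a point or a joint stands for the part that bears it (a point fixed in the world has none). Each returns a list of dicts, best first, with "conf" (0 to 1); they miss things now and then, are a little off and sometimes report something else, mostly with a low value. They report only what shows in the picture. A call takes as long as a camera call. They do not tell look-alikes from the thing itself.
- spotter.masks_of(query, camera): "pixels" (480x640 bool, what is visible of it) and "at" ([column, row] in pixels, amid what is visible of it).
The state is a dict: "time": time; "joint_pos": joint angles; "joint_vel": joint speeds; "joint_torque": joint torques, N m; "tcp_pos": TCP position; "eef_rot": TCP orientation; "wrist_force": force on the tool from outside, world axes, zero at the start; "ft_torque": the same for the moment, N m; "gripper_width": finger opening in m; "grip_force": force on a finger pad.
Only numpy, scipy, OpenCV 4.12 (cv2) and the standard library are available. Lean on these libraries where they do the work, as an engineer would, in place of code of your own. Each camera call takes 0.05 s, during which the arm holds its last target. There are 200 camera calls.

## Working session

There is one attempt and no reset: what is moved stays moved. The work goes in short steps, Python scripts to look and compute and a tool call to move; the robot and the scene stay as the last step left them, time stands still between calls to the robot, and variables do not carry over. Pictures are saved under pics/ and viewed, at most 14 in all, crops included, and the job is handed in when it is done.

Besides the shell and the picture viewer there is one more tool, called after "Emit:" by a JSON object that holds its "fn" and its "kwargs". step_arm: Moves the arm, as the interface text tells. Its arguments: {"type":"object","properties":{"series":{"type":"array"}},"required":["series"]}

```bash
mkdir -p pics
cat > h.py <<'E'
import numpy as np, cv2
from workcell import sensors, optics, r, spotter
def cloud(name, depth):
    c=optics.camera_info(name); v,u=np.mgrid[0:480,0:640]
    K=np.array([[c['fx'],0,c['cx']],[0,c['fy'],c['cy']],[0,0,1.]])
    p=np.stack([u,v],-1).reshape(-1,1,2).astype(float)
    n=cv2.undistortPoints(p,K,np.array([c['k1'],0,0,0,0])).reshape(480,640,2)
    P=np.dstack([n[...,0]*depth,n[...,1]*depth,depth]).astype(float)
    R=cv2.Rodrigues(np.array(c['rvec'],float))[0]
    W=(P-np.array(c['tvec'],float).ravel())@R
    W[depth<=0]=np.nan
    return W
def circ(xy):
    A=np.c_[2*xy,np.ones(len(xy))]; s=np.linalg.lstsq(A,(xy**2).sum(1),rcond=None)[0]
    return s[:2],np.sqrt(s[2]+s[:2]@s[:2])
E
python3 - <<'E'
from h import *
for n in('scene','top'):
    im,d=optics.camera(n); cv2.imwrite(f'pics/{n}0.png',im[...,::-1]); np.save(f'{n}0.npy',d)
    W=cloud(n,d); np.save(f'{n}W.npy',W)
    c=optics.camera_info(n); R=cv2.Rodrigues(np.array(c['rvec'],float))[0]
    print(n,-R.T@np.array(c['tvec']).ravel(),c['fx'])
s=sensors.get_state(); print(s['time'],s['tcp_pos'],s['eef_rot'],s['gripper_width'],r.tcp_to_grasp)
W=np.load('topW.npy')
things=[a+b for a in('canister_','lid_') for b in('white','blue','green','yellow')]+['jam_jar','pepper_mill']
for t in things:
    for m in spotter.masks_of(t,'top')[:4]:
        p=W[m['pixels']]; p=p[~np.isnan(p).any(1)]
        if len(p)<20: continue
        zt=np.percentile(p[:,2],98)
        (x,y),R=cv2.minEnclosingCircle(p[np.abs(p[:,2]-np.median(p[:,2]))<.01][:,:2].astype(np.float32))
        print(t,round(m['conf'],2),np.round(m['at']),'med',np.round(np.median(p,0),3),'ztop',round(zt,3),'circ',round(x,3),round(y,3),round(R,3),m['pixels'].sum())
E
```

```text
scene [1.0136786  0.88221835 0.77401387] 465.8967761471963
top [0.24861807 0.01200955 1.39634147] 608.4009906450509
0.1 [0.19686515 0.48603589 0.23055676] [-6.00719961e-01 -3.08329782e+00  2.68560320e-03] 0.08580264742729744 0.0187
canister_white 0.86 [447. 282.] med [ 0.424 -0.301  0.029] ztop 0.12 circ 0.418 -0.29 0.055 2635
canister_blue 0.88 [117. 237.] med [0.522 0.452 0.045] ztop 0.107 circ 0.518 0.443 0.049 2158
canister_green 0.97 [370. 250.] med [ 0.495 -0.116  0.02 ] ztop 0.096 circ 0.487 -0.114 0.041 1321
canister_yellow 0.9 [384. 178.] med [ 0.671 -0.156  0.04 ] ztop 0.083 circ 0.664 -0.154 0.034 970
lid_white 0.82 [260. 317.] med [0.342 0.126 0.013] ztop 0.034 circ 0.344 0.127 0.043 1088
lid_white 0.67 [266. 251.] med [0.492 0.117 0.017] ztop 0.045 circ 0.493 0.119 0.056 1753
lid_white 0.67 [372. 327.] med [ 0.321 -0.126  0.022] ztop 0.059 circ 0.322 -0.127 0.074 3329
lid_blue 0.67 [186. 278.] med [0.423 0.297 0.017] ztop 0.046 circ 0.425 0.298 0.049 1381
lid_green 0.71 [501. 240.] med [ 0.527 -0.428  0.017] ztop 0.047 circ 0.529 -0.431 0.043 967
lid_yellow 0.59 [255. 180.] med [0.662 0.143 0.017] ztop 0.047 circ 0.665 0.142 0.036 630
jam_jar 0.66 [192. 212.] med [0.572 0.282 0.086] ztop 0.093 circ 0.58 0.288 0.031 918
pepper_mill 0.95 [446. 211.] med [ 0.578 -0.293  0.093] ztop 0.121 circ 0.586 -0.3 0.024 695
```

Run:
```python
from h import *
im=cv2.imread('pics/top0.png'); cv2.imwrite('pics/crop1.png',cv2.resize(im[140:380,60:560],None,fx=1.6,fy=1.6,interpolation=cv2.INTER_CUBIC))
W=np.load('topW.npy').reshape(-1,3); W=W[~np.isnan(W).any(1)]
def fit(x,y,R,z0,z1):
    p=W[(np.hypot(W[:,0]-x,W[:,1]-y)<R)&(W[:,2]>z0)&(W[:,2]<z1)]
    return p
for n,x,y,H,D in[('white',.418,-.29,.118,.112),('blue',.518,.443,.104,.098),('green',.487,-.114,.092,.084),('yellow',.664,-.154,.08,.07)]:
    p=fit(x,y,.075,H-.005,H+.008); c,R=circ(p[:,:2]); e,Re=cv2.minEnclosingCircle(p[:,:2].astype(np.float32)); print('can',n,np.round(c,4),round(R,4),len(p),'mec',np.round(e,4),round(Re,4),np.median(p[:,2]).round(4), 'exp R',D/2-.0025)
for n,x,y in[('white',.493,.119),('blue',.425,.298),('green',.529,-.431),('yellow',.665,.142)]:
    p=fit(x,y,.03,.038,.055); k,Rk=cv2.minEnclosingCircle(p[:,:2].astype(np.float32))
    q=fit(x,y,.065,.010,.024); e,Re=cv2.minEnclosingCircle(q[:,:2].astype(np.float32))
    print('lid',n,'knob',p.mean(0).round(4),np.round(k,4),round(Rk,4),len(p),'disc',np.round(e,4),round(Re,4),np.median(q[:,2]).round(4))
```

```text
can white [ 0.4196 -0.2915] 0.0531 389 mec [ 0.4198 -0.2926] 0.0569 0.118 exp R 0.0535
can blue [0.5181 0.4443] 0.0461 335 mec [0.5187 0.4444] 0.0496 0.1036 exp R 0.0465
can green [ 0.4898 -0.1143] 0.0393 266 mec [ 0.49   -0.1142] 0.0423 0.0918 exp R 0.0395
can yellow [ 0.6654 -0.1543] 0.0324 218 mec [ 0.6654 -0.1534] 0.0364 0.0799 exp R 0.0325
lid white knob [0.4922 0.1181 0.0439] [0.4929 0.1181] 0.0124 90 disc [0.4961 0.1183] 0.0592 0.0164
lid blue knob [0.4241 0.2985 0.0439] [0.4246 0.2987] 0.0128 98 disc [0.4253 0.2984] 0.0492 0.0163
lid green knob [ 0.5286 -0.4308  0.0446] [ 0.5299 -0.431 ] 0.0134 95 disc [ 0.5291 -0.4322] 0.0432 0.0167
lid yellow knob [0.6641 0.1431 0.044 ] [0.6646 0.1434] 0.0123 89 disc [0.6649 0.1436] 0.0361 0.0164
```

View pics/crop1.png

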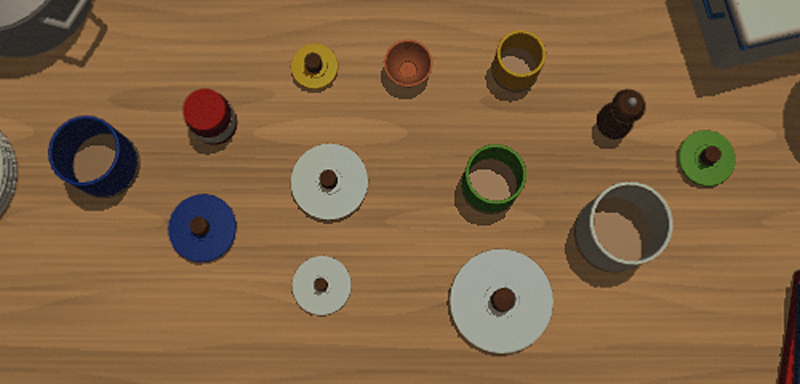

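View pics/scene0.png

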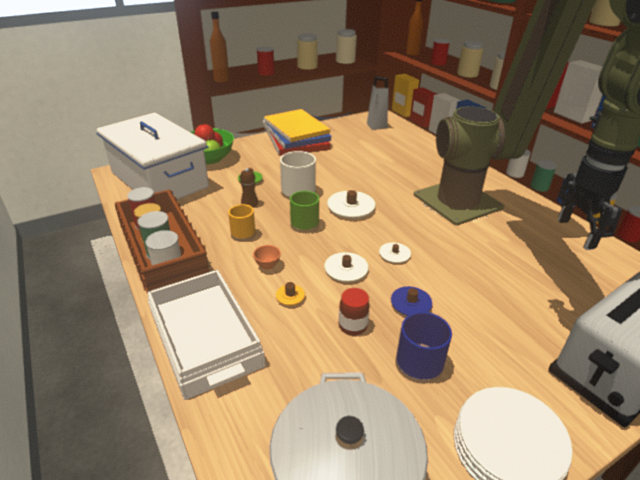

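Three things look like lid_white in the top image: small at (260,317) about 86 mm, middle at (266,251) about 112 mm, and large at (372,327) about 148 mm. The enlarged crop shows all three. The middle one, at about (0.493, 0.118) and crop pixel (329,181), is meant: it is the middle-sized one and matches 112 mm. 

The crop also shows the four canisters open and the coloured lids lying right way up, with the jar at (208,112) and the mill at (622,113). First I turn the tool so its axes line up with the world.

Emit:
{"fn": "step_arm", "kwargs": {"series": [{"fingers": -1,"delta_pos": [0,0,0],"angular": [0,0,-0.0962]},{"fingers": -1,"delta_pos": [0,0,0],"angular": [0,0,-0.0962]},{"fingers": -1,"delta_pos": [0,0,0],"angular": [0,0,-0.0962]},{"fingers": -1,"delta_pos": [0,0,0],"angular": [0,0,-0.0962]},{"fingers": -1,"delta_pos": [-3,-3,0],"angular": [0,0,0]}]}}

```text
time: 1.02
tcp_pos: [0.2239, 0.4614, 0.2312]
eef_rot: [0.017, -3.14, -0.007]
wrist_force: [0.9, 0.6, 0.9]
gripper_width: 0.0853
grip_force: 0.0
```

```bash
python3 -c "
from h import *
s=sensors.get_state();print(s['joint_pos'],s['tcp_pos'],s['eef_rot'])"
```

```text
[ 1.11690597  0.23696775 -0.16977613  1.16089819  0.00325679  1.10628107] [0.22394957 0.46142244 0.23124699] [ 0.01668942 -3.14001981 -0.00670564]
```

Emit:
{"fn": "step_arm", "kwargs": {"series": [{"fingers": -1,"delta_pos": [-2.82,-2.24,0],"angular": [0,0,0]},{"fingers": -1,"delta_pos": [-2.82,-2.24,0],"angular": [0,0,0]},{"fingers": -1,"delta_pos": [-2.82,-2.24,0],"angular": [0,0,0]},{"fingers": -1,"delta_pos": [-2.82,-2.24,0],"angular": [0,0,0]},{"fingers": -1,"delta_pos": [-2.82,-2.24,0],"angular": [0,0,0]}]}}

```text
time: 1.43
tcp_pos: [0.3686, 0.344, 0.2315]
eef_rot: [-0.001, 3.141, 0.001]
wrist_force: [0.2, 0.7, -0.4]
gripper_width: 0.0856
grip_force: 0.0
```

Emit:
{"fn": "step_arm", "kwargs": {"series": [{"fingers": -1,"delta_pos": [-2.82,-2.24,0],"angular": [0,0,0]},{"fingers": -1,"delta_pos": [-2.82,-2.24,0],"angular": [0,0,0]},{"fingers": -1,"delta_pos": [0,0,4],"angular": [0,0,0]},{"fingers": -1,"delta_pos": [0,0,4],"angular": [0,0,0]},{"fingers": -1,"delta_pos": [0,0,4],"angular": [0,0,0]}]}}

```text
time: 1.85
tcp_pos: [0.4256, 0.3002, 0.1109]
eef_rot: [0.003, 3.139, 0.003]
wrist_force: [0.1, 0.7, -0.2]
gripper_width: 0.0855
grip_force: 0.0
```

Emit:
{"fn": "step_arm", "kwargs": {"series": [{"fingers": -1,"delta_pos": [0,0,2],"angular": [0,0,0]},{"fingers": -1,"delta_pos": [0,0,0],"angular": [0,0,0]},{"fingers": -1,"delta_pos": [0,0,0],"angular": [0,0,0]},{"fingers": -1,"delta_pos": [0,0,0],"angular": [0,0,0]},{"fingers": -1,"delta_pos": [0,0,0],"angular": [0,0,0]}]}}

```text
time: 2.27
tcp_pos: [0.4256, 0.3017, 0.0935]
eef_rot: [-0.0, 3.138, 0.004]
wrist_force: [0.8, 1.1, 0.1]
gripper_width: 0.0857
grip_force: 0.0
```

Emit:
{"fn": "step_arm", "kwargs": {"series": [{"fingers": -1,"delta_pos": [0.1,-0.25,2],"angular": [0,0,0]},{"fingers": -1,"delta_pos": [0,0,2],"angular": [0,0,0]},{"fingers": -1,"delta_pos": [0,0,2],"angular": [0,0,0]},{"fingers": -1,"delta_pos": [0,0,1.1],"angular": [0,0,0]},{"fingers": -1,"delta_pos": [0,0,0],"angular": [0,0,0]}]}}

```text
time: 2.68
tcp_pos: [0.4226, 0.2978, 0.0199]
eef_rot: [0.0, -3.141, 0.001]
wrist_force: [-0.6, -0.3, 0.0]
gripper_width: 0.0857
grip_force: 0.0
```

Emit:
{"fn": "step_arm", "kwargs": {"series": [{"fingers": 0.3,"delta_pos": [0,0,0],"angular": [0,0,0]},{"fingers": 0.3,"delta_pos": [0,0,0],"angular": [0,0,0]},{"fingers": 1,"delta_pos": [0,0,0],"angular": [0,0,0]},{"fingers": 1,"delta_pos": [0,0,0],"angular": [0,0,0]},{"fingers": 1,"delta_pos": [0,0,0],"angular": [0,0,0]}]}}

```text
time: 3.1
tcp_pos: [0.4236, 0.2986, 0.0213]
eef_rot: [-0.0, 3.14, 0.003]
wrist_force: [0.3, 2.0, 1.7]
gripper_width: 0.0256
grip_force: 0.7
```

Emit:
{"fn": "step_arm", "kwargs": {"series": [{"fingers": 1,"delta_pos": [0,0,0],"angular": [0,0,0]},{"fingers": 1,"delta_pos": [0,0,0],"angular": [0,0,0]},{"fingers": 1,"delta_pos": [0,0,0],"angular": [0,0,0]},{"fingers": 1,"delta_pos": [0,0,0],"angular": [0,0,0]},{"fingers": 1,"delta_pos": [0,0,0],"angular": [0,0,0]}]}}

```text
time: 3.52
tcp_pos: [0.4237, 0.2987, 0.0215]
eef_rot: [-0.0, 3.14, 0.003]
wrist_force: [-1.1, 0.7, 5.7]
gripper_width: 0.0227
grip_force: 58.5
```

Emit:
{"fn": "step_arm", "kwargs": {"series": [{"fingers": 1,"delta_pos": [0,0,-1.5],"angular": [0,0,0]},{"fingers": 1,"delta_pos": [0,0,-3],"angular": [0,0,0]},{"fingers": 1,"delta_pos": [0,0,-4],"angular": [0,0,0]},{"fingers": 1,"delta_pos": [0,0,-4],"angular": [0,0,0]},{"fingers": 1,"delta_pos": [0,0,-3],"angular": [0,0,0]}]}}

```text
time: 3.93
tcp_pos: [0.4232, 0.298, 0.1783]
eef_rot: [0.0, 3.14, 0.002]
wrist_force: [0.7, 0.0, -2.0]
gripper_width: 0.023
grip_force: 59.0
```

Emit:
{"fn": "step_arm", "kwargs": {"series": [{"fingers": 1,"delta_pos": [-1.88,2.9,0],"angular": [0,0,0]},{"fingers": 1,"delta_pos": [-1.88,2.9,0],"angular": [0,0,0]},{"fingers": 1,"delta_pos": [-1.88,2.9,0],"angular": [0,0,0]},{"fingers": 1,"delta_pos": [-1.88,2.9,0],"angular": [0,0,0]},{"fingers": 1,"delta_pos": [-1.88,2.96,0],"angular": [0,0,0]}]}}

```text
time: 4.35
tcp_pos: [0.5173, 0.4443, 0.1752]
eef_rot: [-0.0, -3.141, 0.001]
wrist_force: [0.9, -0.8, -1.4]
gripper_width: 0.0229
grip_force: 59.2
```

Emit:
{"fn": "step_arm", "kwargs": {"series": [{"fingers": 1,"delta_pos": [0,0,0],"angular": [0,0,0]},{"fingers": 1,"delta_pos": [0,0,0],"angular": [0,0,0]},{"fingers": 1,"delta_pos": [0,0,0],"angular": [0,0,0]},{"fingers": 1,"delta_pos": [0,0,0],"angular": [0,0,0]},{"fingers": 1,"delta_pos": [0,0,0],"angular": [0,0,0]}]}}

```text
time: 4.77
tcp_pos: [0.5162, 0.4423, 0.1757]
eef_rot: [-0.001, -3.141, 0.001]
wrist_force: [-1.3, 0.7, -1.8]
gripper_width: 0.0229
grip_force: 59.3
```

```bash
cat >> h.py <<'E'
def look(col,canxy,H,tag,pic=True):
    """canister rim and held lid disc/knob seen from top"""
    im,d=optics.camera('top'); W=cloud('top',d); s=sensors.get_state(); t=np.array(s['tcp_pos'])
    print('tcp',t.round(4),'w',round(s['gripper_width'],4))
    X=W.reshape(-1,3); ok=~np.isnan(X).any(1)
    hsv=cv2.cvtColor(im,cv2.COLOR_RGB2HSV)
    for m in spotter.masks_of('lid_'+col,'top')[:4]:
        p=W[m['pixels']]; p=p[~np.isnan(p).any(1)]
        if len(p)<10: continue
        zm=np.median(p[:,2]); q=p[abs(p[:,2]-zm)<.008]; e,R=cv2.minEnclosingCircle(q[:,:2].astype(np.float32))
        print(' lid',round(m['conf'],2),'med z',zm.round(4),'mec',np.round(e,4),round(R,4),len(q),'tilt(plane)',np.linalg.lstsq(np.c_[q[:,:2],np.ones(len(q))],q[:,2],rcond=None)[0][:2].round(3))
    p=X[ok]; p=p[(np.hypot(*(p[:,:2]-canxy).T)<.075)&(abs(p[:,2]-H)<.006)]
    if len(p)>30: c,R=circ(p[:,:2]); print(' can',c.round(4),round(R,4),len(p))
    if pic:
        sc,_=optics.camera('scene'); cv2.imwrite(f'pics/{tag}_top.png',im[...,::-1]); cv2.imwrite(f'pics/{tag}_sc.png',sc[...,::-1])
E
python3 -c "
from h import *
look('blue',[.5182,.4443],.104,'b1')
im=cv2.imread('pics/b1_sc.png');print(im.shape);cv2.imwrite('pics/b1c.png',cv2.resize(im[180:420,300:560],None,fx=2.3,fy=2.3))"
```

```text
tcp [0.5164 0.4424 0.1759] w 0.023
 lid 0.91 med z 0.1703 mec [0.5217 0.4299] 0.0482 471 tilt(plane) [-0.005 -0.006]
 lid 0.68 med z 0.0441 mec [0.5161 0.4317] 0.0442 86 tilt(plane) [0.012 0.   ]
 can [0.5181 0.4432] 0.0452 121
(480, 640, 3)
```

View pics/b1c.png

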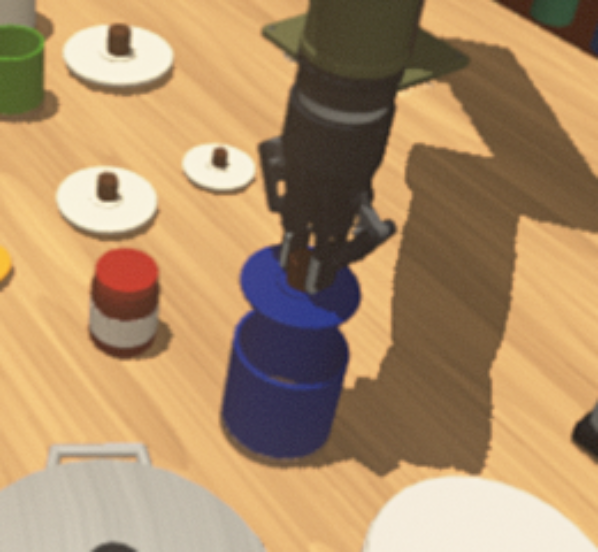

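The picture shows the blue lid gripped by its knob at crop (300,275), hanging level just above the blue canister at (285,370). Now I lower it.

Emit:
{"fn": "step_arm", "kwargs": {"series": [{"fingers": 1,"delta_pos": [-0.12,0.16,1.5],"angular": [0,0,0]},{"fingers": 1,"delta_pos": [0,0,1.5],"angular": [0,0,0]},{"fingers": 1,"delta_pos": [0,0,1.2],"angular": [0,0,0]},{"fingers": 1,"delta_pos": [0,0,0.7],"angular": [0,0,0]},{"fingers": 1,"delta_pos": [0,0,0.4],"angular": [0,0,0]}]}}

```text
time: 5.33
tcp_pos: [0.5175, 0.4443, 0.1214]
eef_rot: [-0.0, -3.14, 0.002]
wrist_force: [0.5, 0.1, -1.2]
gripper_width: 0.023
grip_force: 59.3
```

Emit:
{"fn": "step_arm", "kwargs": {"series": [{"fingers": 1,"delta_pos": [0,0,0.3],"angular": [0,0,0]},{"fingers": 1,"delta_pos": [0,0,0.2],"angular": [0,0,0]},{"fingers": 1,"delta_pos": [0,0,0.1],"angular": [0,0,0]},{"fingers": 1,"delta_pos": [0,0,0],"angular": [0,0,0]},{"fingers": 1,"delta_pos": [0,0,0],"angular": [0,0,0]}]}}

```text
time: 5.75
tcp_pos: [0.5184, 0.4453, 0.1169]
eef_rot: [0.0, 3.141, 0.001]
wrist_force: [0.1, -0.0, -1.9]
gripper_width: 0.0226
grip_force: 59.3
```

Emit:
{"fn": "step_arm", "kwargs": {"series": [{"fingers": 1,"delta_pos": [0,0,0.06],"angular": [0,0,0]},{"fingers": 1,"delta_pos": [0,0,0.06],"angular": [0,0,0]},{"fingers": 1,"delta_pos": [0,0,0.04],"angular": [0,0,0]},{"fingers": 1,"delta_pos": [0,0,0],"angular": [0,0,0]},{"fingers": 1,"delta_pos": [0,0,0],"angular": [0,0,0]}]}}

```text
time: 6.17
tcp_pos: [0.5184, 0.4453, 0.1156]
eef_rot: [-0.0, 3.141, 0.001]
wrist_force: [-1.2, -0.9, 4.7]
gripper_width: 0.0229
grip_force: 59.8
```

Emit:
{"fn": "step_arm", "kwargs": {"series": [{"fingers": 0.3,"delta_pos": [0,0,0],"angular": [0,0,0]},{"fingers": 0,"delta_pos": [0,0,0],"angular": [0,0,0]},{"fingers": -0.6,"delta_pos": [0,0,0],"angular": [0,0,0]},{"fingers": -1,"delta_pos": [0,0,0],"angular": [0,0,0]},{"fingers": -1,"delta_pos": [0,0,0],"angular": [0,0,0]}]}}

```text
time: 6.58
tcp_pos: [0.5181, 0.445, 0.1144]
eef_rot: [0.0, -3.141, 0.0]
wrist_force: [-0.1, 0.3, 0.6]
gripper_width: 0.0768
grip_force: 0.0
```

Emit:
{"fn": "step_arm", "kwargs": {"series": [{"fingers": -1,"delta_pos": [0,0,-1.5],"angular": [0,0,0]},{"fingers": -1,"delta_pos": [0,0,-2.5],"angular": [0,0,0]},{"fingers": -1,"delta_pos": [0,0,-2.5],"angular": [0,0,0]},{"fingers": -1,"delta_pos": [0,0,-2.5],"angular": [0,0,0]},{"fingers": -1,"delta_pos": [0.2,-4,0],"angular": [0,0,0]}]}}

```text
time: 7.0
tcp_pos: [0.5201, 0.4134, 0.2105]
eef_rot: [-0.009, 3.131, 0.019]
wrist_force: [2.9, 0.1, 1.0]
gripper_width: 0.0854
grip_force: 0.0
```

Emit:
{"fn": "step_arm", "kwargs": {"series": [{"fingers": -1,"delta_pos": [0.4,-4,0],"angular": [0,0,0]},{"fingers": -1,"delta_pos": [0.4,-4,0],"angular": [0,0,0]},{"fingers": -1,"delta_pos": [0.4,-4,0],"angular": [0,0,0]},{"fingers": -1,"delta_pos": [0.4,-4,0],"angular": [0,0,0]},{"fingers": -1,"delta_pos": [0.4,-4,0],"angular": [0,0,0]}]}}

```text
time: 7.42
tcp_pos: [0.4956, 0.2033, 0.2048]
eef_rot: [-0.001, 3.141, -0.0]
wrist_force: [0.6, -0.4, 0.2]
gripper_width: 0.0855
grip_force: 0.0
```

```bash
python3 -c "
from h import *
look('blue',[.5182,.4443],.104,'b2')
im=cv2.imread('pics/b2_sc.png');cv2.imwrite('pics/b2c.png',cv2.resize(im[240:400,340:500],None,fx=2.5,fy=2.5))"
```

```text
tcp [0.4935 0.196  0.2047] w 0.0853
 lid 0.83 med z 0.1106 mec [0.5196 0.4431] 0.0499 1419 tilt(plane) [ 0.004 -0.005]
 can [0.5174 0.4435] 0.0376 698
```

View pics/b2c.png

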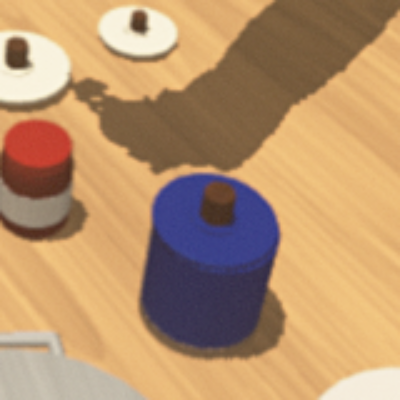

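The blue lid sits level and home at crop (215,215), with the jar undisturbed. Next is the white lid, the middle one.

Emit:
{"fn": "step_arm", "kwargs": {"series": [{"fingers": -1,"delta_pos": [0.1,-3.9,0],"angular": [0,0,0]},{"fingers": -1,"delta_pos": [0,-3.9,0],"angular": [0,0,0]},{"fingers": -1,"delta_pos": [0,0,4],"angular": [0,0,0]},{"fingers": -1,"delta_pos": [0,0,4],"angular": [0,0,0]},{"fingers": -1,"delta_pos": [0,0,3],"angular": [0,0,0]}]}}

```text
time: 7.98
tcp_pos: [0.4955, 0.1275, 0.093]
eef_rot: [0.0, 3.141, 0.001]
wrist_force: [0.1, 0.8, -0.1]
gripper_width: 0.0856
grip_force: 0.0
```

Emit:
{"fn": "step_arm", "kwargs": {"series": [{"fingers": -1,"delta_pos": [0,0,0],"angular": [0,0,0]},{"fingers": -1,"delta_pos": [0,0,0],"angular": [0,0,0]},{"fingers": -1,"delta_pos": [0,0,0],"angular": [0,0,0]},{"fingers": -1,"delta_pos": [0,0,0],"angular": [0,0,0]},{"fingers": -1,"delta_pos": [0,0,0],"angular": [0,0,0]}]}}

```text
time: 8.4
tcp_pos: [0.4972, 0.128, 0.0969]
eef_rot: [-0.001, 3.137, 0.002]
wrist_force: [-0.4, 0.1, -0.7]
gripper_width: 0.0852
grip_force: 0.0
```

Emit:
{"fn": "step_arm", "kwargs": {"series": [{"fingers": -1,"delta_pos": [0.43,-0.98,0],"angular": [0,0,0]},{"fingers": -1,"delta_pos": [0,0,2.5],"angular": [0,0,0]},{"fingers": -1,"delta_pos": [0,0,2.5],"angular": [0,0,0]},{"fingers": -1,"delta_pos": [0,0,2],"angular": [0,0,0]},{"fingers": -1,"delta_pos": [0,0,0.4],"angular": [0,0,0]}]}}

```text
time: 8.82
tcp_pos: [0.4885, 0.1161, 0.0188]
eef_rot: [-0.001, -3.138, 0.002]
wrist_force: [-0.6, -0.0, -0.2]
gripper_width: 0.0857
grip_force: 0.0
```

Emit:
{"fn": "step_arm", "kwargs": {"series": [{"fingers": -1,"delta_pos": [0,0,0],"angular": [0,0,0]},{"fingers": -1,"delta_pos": [0,0,0],"angular": [0,0,0]},{"fingers": -1,"delta_pos": [0,0,0],"angular": [0,0,0]},{"fingers": -0.3,"delta_pos": [0,0,0],"angular": [0,0,0]},{"fingers": -0.3,"delta_pos": [0,0,0],"angular": [0,0,0]}]}}

```text
time: 9.23
tcp_pos: [0.4919, 0.1174, 0.0218]
eef_rot: [0.0, 3.139, 0.001]
wrist_force: [-0.1, -0.9, -0.2]
gripper_width: 0.064
grip_force: 0.0
```

Good, settled on the knob. Close and lift.

Emit:
{"fn": "step_arm", "kwargs": {"series": [{"fingers": 0.3,"delta_pos": [0,0,0],"angular": [0,0,0]},{"fingers": 0.3,"delta_pos": [0,0,0],"angular": [0,0,0]},{"fingers": 1,"delta_pos": [0,0,0],"angular": [0,0,0]},{"fingers": 1,"delta_pos": [0,0,0],"angular": [0,0,0]},{"fingers": 1,"delta_pos": [0,0,0],"angular": [0,0,0]}]}}

```text
time: 9.65
tcp_pos: [0.4912, 0.1176, 0.0213]
eef_rot: [-0.0, 3.141, 0.001]
wrist_force: [-1.4, 0.4, 5.5]
gripper_width: 0.0231
grip_force: 58.6
```

Emit:
{"fn": "step_arm", "kwargs": {"series": [{"fingers": 1,"delta_pos": [0,0,0],"angular": [0,0,0]},{"fingers": 1,"delta_pos": [0,0,0],"angular": [0,0,0]},{"fingers": 1,"delta_pos": [0,0,0],"angular": [0,0,0]},{"fingers": 1,"delta_pos": [0,0,-0.5],"angular": [0,0,0]},{"fingers": 1,"delta_pos": [0,0,-1],"angular": [0,0,0]}]}}

```text
time: 10.07
tcp_pos: [0.4892, 0.1167, 0.0347]
eef_rot: [-0.0, -3.138, 0.002]
wrist_force: [-0.7, 0.1, -2.6]
gripper_width: 0.0231
grip_force: 58.8
```

Emit:
{"fn": "step_arm", "kwargs": {"series": [{"fingers": 1,"delta_pos": [0,0,-3],"angular": [0,0,0]},{"fingers": 1,"delta_pos": [0,0,-4],"angular": [0,0,0]},{"fingers": 1,"delta_pos": [0,0,-4],"angular": [0,0,0]},{"fingers": 1,"delta_pos": [0,0,-4],"angular": [0,0,0]},{"fingers": 1,"delta_pos": [0,0,-2],"angular": [0,0,0]}]}}

```text
time: 10.48
tcp_pos: [0.4924, 0.1175, 0.2104]
eef_rot: [0.0, 3.136, 0.001]
wrist_force: [0.9, -0.6, -2.0]
gripper_width: 0.0229
grip_force: 59.0
```

Emit:
{"fn": "step_arm", "kwargs": {"series": [{"fingers": 1,"delta_pos": [0.3,-1.5,0],"angular": [0,0,0]},{"fingers": 1,"delta_pos": [0.6,-3.4,0],"angular": [0,0,0]},{"fingers": 1,"delta_pos": [0.6,-3.4,0],"angular": [0,0,0]},{"fingers": 1,"delta_pos": [0.6,-3.4,0],"angular": [0,0,0]},{"fingers": 1,"delta_pos": [0.6,-3.4,0],"angular": [0,0,0]}]}}

```text
time: 10.9
tcp_pos: [0.4627, -0.0351, 0.2054]
eef_rot: [0.001, -3.14, 0.001]
wrist_force: [0.3, -0.1, -2.3]
gripper_width: 0.0231
grip_force: 59.2
```

Emit:
{"fn": "step_arm", "kwargs": {"series": [{"fingers": 1,"delta_pos": [0.6,-3.4,0],"angular": [0,0,0]},{"fingers": 1,"delta_pos": [0.6,-3.4,0],"angular": [0,0,0]},{"fingers": 1,"delta_pos": [0.6,-3.4,0],"angular": [0,0,0]},{"fingers": 1,"delta_pos": [0.6,-3.4,0],"angular": [0,0,0]},{"fingers": 1,"delta_pos": [0.6,-3.4,0],"angular": [0,0,0]}]}}

```text
time: 11.32
tcp_pos: [0.4325, -0.2052, 0.2054]
eef_rot: [-0.0, -3.14, -0.0]
wrist_force: [0.1, 0.3, -1.7]
gripper_width: 0.0231
grip_force: 59.2
```

Emit:
{"fn": "step_arm", "kwargs": {"series": [{"fingers": 1,"delta_pos": [0.6,-3.4,0],"angular": [0,0,0]},{"fingers": 1,"delta_pos": [0.6,-3.4,0],"angular": [0,0,0]},{"fingers": 1,"delta_pos": [0.3,-1.6,0],"angular": [0,0,0]},{"fingers": 1,"delta_pos": [0,0,0],"angular": [0,0,0]},{"fingers": 1,"delta_pos": [0,0,0],"angular": [0,0,0]}]}}

```text
time: 11.73
tcp_pos: [0.418, -0.2881, 0.2051]
eef_rot: [-0.003, -3.14, -0.002]
wrist_force: [-1.3, 1.1, -1.4]
gripper_width: 0.0225
grip_force: 59.3
```

```bash
python3 -c "
from h import *
look('white',[.4196,-.2917],.118,'w1')"
```

```text
tcp [ 0.4182 -0.2872  0.2052] w 0.0232
 lid 0.58 med z 0.0217 mec [ 0.3222 -0.1273] 0.0735 3046 tilt(plane) [-0.     0.001]
 lid 0.56 med z 0.2004 mec [ 0.4213 -0.2824] 0.0548 819 tilt(plane) [-0.003 -0.01 ]
 can [ 0.4195 -0.2913] 0.053 160
```

Emit:
{"fn": "step_arm", "kwargs": {"series": [{"fingers": 1,"delta_pos": [-0.1,-0.4,1.5],"angular": [0,0,0]},{"fingers": 1,"delta_pos": [0,0,2],"angular": [0,0,0]},{"fingers": 1,"delta_pos": [0,0,1.7],"angular": [0,0,0]},{"fingers": 1,"delta_pos": [0,0,1],"angular": [0,0,0]},{"fingers": 1,"delta_pos": [0,0,0.5],"angular": [0,0,0]}]}}

```text
time: 12.3
tcp_pos: [0.4191, -0.29, 0.1372]
eef_rot: [0.003, -3.139, -0.003]
wrist_force: [-0.5, 0.5, -1.6]
gripper_width: 0.023
grip_force: 59.3
```

Emit:
{"fn": "step_arm", "kwargs": {"series": [{"fingers": 1,"delta_pos": [0,0,0.3],"angular": [0,0,0]},{"fingers": 1,"delta_pos": [0,0,0.2],"angular": [0,0,0]},{"fingers": 1,"delta_pos": [0,0,0.1],"angular": [0,0,0]},{"fingers": 1,"delta_pos": [0,0,0],"angular": [0,0,0]},{"fingers": 1,"delta_pos": [0,0,0],"angular": [0,0,0]}]}}

```text
time: 12.72
tcp_pos: [0.4203, -0.2921, 0.1334]
eef_rot: [0.0, 3.141, -0.001]
wrist_force: [0.8, 0.4, -1.8]
gripper_width: 0.0234
grip_force: 59.3
```

Emit:
{"fn": "step_arm", "kwargs": {"series": [{"fingers": 1,"delta_pos": [0.05,0,0.12],"angular": [0,0,0]},{"fingers": 1,"delta_pos": [0,0,0.1],"angular": [0,0,0]},{"fingers": 1,"delta_pos": [0,0,0.05],"angular": [0,0,0]},{"fingers": 1,"delta_pos": [0,0,0],"angular": [0,0,0]},{"fingers": 1,"delta_pos": [0,0,0],"angular": [0,0,0]}]}}

```text
time: 13.13
tcp_pos: [0.4193, -0.2918, 0.13]
eef_rot: [-0.0, -3.142, -0.0]
wrist_force: [0.6, -0.3, -1.4]
gripper_width: 0.0226
grip_force: 59.3
```

Emit:
{"fn": "step_arm", "kwargs": {"series": [{"fingers": 1,"delta_pos": [0,0,0.05],"angular": [0,0,0]},{"fingers": 1,"delta_pos": [0,0,0.05],"angular": [0,0,0]},{"fingers": 1,"delta_pos": [0,0,0.03],"angular": [0,0,0]},{"fingers": 1,"delta_pos": [0,0,0],"angular": [0,0,0]},{"fingers": 1,"delta_pos": [0,0,0],"angular": [0,0,0]}]}}

```text
time: 13.55
tcp_pos: [0.4194, -0.2918, 0.1292]
eef_rot: [0.0, 3.141, -0.001]
wrist_force: [-2.1, 0.8, 5.2]
gripper_width: 0.0233
grip_force: 59.9
```

Emit:
{"fn": "step_arm", "kwargs": {"series": [{"fingers": 0.3,"delta_pos": [0,0,0],"angular": [0,0,0]},{"fingers": 0,"delta_pos": [0,0,0],"angular": [0,0,0]},{"fingers": -0.6,"delta_pos": [0,0,0],"angular": [0,0,0]},{"fingers": -1,"delta_pos": [0,0,0],"angular": [0,0,0]},{"fingers": -1,"delta_pos": [0,0,0],"angular": [0,0,0]}]}}

```text
time: 13.97
tcp_pos: [0.4194, -0.2918, 0.1285]
eef_rot: [0.0, -3.142, -0.0]
wrist_force: [-0.7, -0.6, 0.2]
gripper_width: 0.0767
grip_force: 0.0
```

Emit:
{"fn": "step_arm", "kwargs": {"series": [{"fingers": -1,"delta_pos": [0,0,-1.5],"angular": [0,0,0]},{"fingers": -1,"delta_pos": [0,0,-2.5],"angular": [0,0,0]},{"fingers": -1,"delta_pos": [0,0,-2.5],"angular": [0,0,0]},{"fingers": -1,"delta_pos": [0,0,-2.5],"angular": [0,0,0]},{"fingers": -1,"delta_pos": [0,0,0],"angular": [0,0,0]}]}}

```text
time: 14.38
tcp_pos: [0.4219, -0.2935, 0.2235]
eef_rot: [-0.0, 3.134, -0.008]
wrist_force: [0.4, -0.6, 0.1]
gripper_width: 0.0852
grip_force: 0.0
```

Emit:
{"fn": "step_arm", "kwargs": {"series": [{"fingers": -1,"delta_pos": [-2.19,-2.78,0],"angular": [0,0,0]},{"fingers": -1,"delta_pos": [-2.19,-2.78,0],"angular": [0,0,0]},{"fingers": -1,"delta_pos": [-2.19,-2.78,0],"angular": [0,0,0]},{"fingers": -1,"delta_pos": [-2.19,-2.78,0],"angular": [0,0,0]},{"fingers": -1,"delta_pos": [-2.19,-2.78,0],"angular": [0,0,0]}]}}

```text
time: 14.8
tcp_pos: [0.5296, -0.4319, 0.218]
eef_rot: [0.0, -3.141, -0.0]
wrist_force: [0.6, 0.3, -0.3]
gripper_width: 0.0855
grip_force: 0.0
```

Emit:
{"fn": "step_arm", "kwargs": {"series": [{"fingers": -1,"delta_pos": [0,0,4],"angular": [0,0,0]},{"fingers": -1,"delta_pos": [0,0,4],"angular": [0,0,0]},{"fingers": -1,"delta_pos": [0,0,3],"angular": [0,0,0]},{"fingers": -1,"delta_pos": [0,0,0],"angular": [0,0,0]},{"fingers": -1,"delta_pos": [0,0,0],"angular": [0,0,0]}]}}

```text
time: 15.22
tcp_pos: [0.5272, -0.4294, 0.1063]
eef_rot: [-0.0, -3.137, -0.006]
wrist_force: [0.3, 0.4, 1.4]
gripper_width: 0.0851
grip_force: 0.0
```

Emit:
{"fn": "step_arm", "kwargs": {"series": [{"fingers": -1,"delta_pos": [0,0,0],"angular": [0,0,0]},{"fingers": -1,"delta_pos": [0,0,0],"angular": [0,0,0]},{"fingers": -1,"delta_pos": [0,0,0],"angular": [0,0,0]},{"fingers": -1,"delta_pos": [0,0,0],"angular": [0,0,0]},{"fingers": -1,"delta_pos": [0,0,0],"angular": [0,0,0]}]}}

```text
time: 15.63
tcp_pos: [0.5295, -0.4313, 0.1104]
eef_rot: [-0.0, 3.139, -0.003]
wrist_force: [0.7, 0.2, 0.5]
gripper_width: 0.0854
grip_force: 0.0
```

```bash
python3 -c "
from h import *
look('white',[.4196,-.2917],.118,'w2')
im=cv2.imread('pics/w2_sc.png');cv2.imwrite('pics/w2c.png',cv2.resize(im[110:290,200:400],None,fx=3,fy=3))"
```

```text
tcp [ 0.5293 -0.4311  0.11  ] w 0.0855
 lid 0.89 med z 0.1245 mec [ 0.4303 -0.3034] 0.0516 718 tilt(plane) [-0.024  0.015]
 lid 0.66 med z 0.0125 mec [0.3439 0.1267] 0.0422 1012 tilt(plane) [ 0.005 -0.003]
 lid 0.57 med z 0.0211 mec [ 0.3395 -0.106 ] 0.067 1019 tilt(plane) [-0.004 -0.005]
 can [ 0.4324 -0.3034] 0.0338 343
```

View pics/w2c.png

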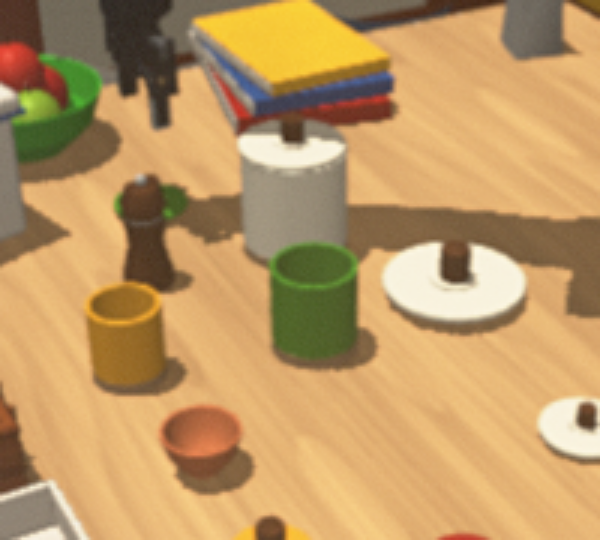

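The white lid looks level and home at crop (292,145), the mill is standing at (148,230), and the gripper is over the green lid. Next I grasp the green lid.

Emit:
{"fn": "step_arm", "kwargs": {"series": [{"fingers": -1,"delta_pos": [0.05,0,2.5],"angular": [0,0,0]},{"fingers": -1,"delta_pos": [0,0,2.5],"angular": [0,0,0]},{"fingers": -1,"delta_pos": [0,0,2.3],"angular": [0,0,0]},{"fingers": -1,"delta_pos": [0,0,1.4],"angular": [0,0,0]},{"fingers": -1,"delta_pos": [0,0,0],"angular": [0,0,0]}]}}

```text
time: 16.2
tcp_pos: [0.5258, -0.4287, 0.0177]
eef_rot: [0.0, -3.136, -0.007]
wrist_force: [0.3, 0.1, -0.4]
gripper_width: 0.0851
grip_force: 0.0
```

Emit:
{"fn": "step_arm", "kwargs": {"series": [{"fingers": -1,"delta_pos": [0,0,0],"angular": [0,0,0]},{"fingers": -1,"delta_pos": [0,0,0],"angular": [0,0,0]},{"fingers": -0.3,"delta_pos": [0,0,0],"angular": [0,0,0]},{"fingers": -0.3,"delta_pos": [0,0,0],"angular": [0,0,0]},{"fingers": -0.3,"delta_pos": [0,0,0],"angular": [0,0,0]}]}}

```text
time: 16.62
tcp_pos: [0.529, -0.4313, 0.023]
eef_rot: [0.0, 3.14, -0.002]
wrist_force: [-0.7, 0.3, -0.6]
gripper_width: 0.056
grip_force: 0.0
```

Emit:
{"fn": "step_arm", "kwargs": {"series": [{"fingers": 0.3,"delta_pos": [0,0,0],"angular": [0,0,0]},{"fingers": 0.3,"delta_pos": [0,0,0],"angular": [0,0,0]},{"fingers": 1,"delta_pos": [0,0,0],"angular": [0,0,0]},{"fingers": 1,"delta_pos": [0,0,0],"angular": [0,0,0]},{"fingers": 1,"delta_pos": [0,0,0],"angular": [0,0,0]}]}}

```text
time: 17.03
tcp_pos: [0.5286, -0.4309, 0.0223]
eef_rot: [-0.0, 3.141, -0.001]
wrist_force: [-1.2, 0.9, 4.1]
gripper_width: 0.023
grip_force: 59.3
```

Emit:
{"fn": "step_arm", "kwargs": {"series": [{"fingers": 1,"delta_pos": [0,0,0],"angular": [0,0,0]},{"fingers": 1,"delta_pos": [0,0,0],"angular": [0,0,0]},{"fingers": 1,"delta_pos": [0,0,-0.5],"angular": [0,0,0]},{"fingers": 1,"delta_pos": [0,0,-2],"angular": [0,0,0]},{"fingers": 1,"delta_pos": [0,0,-3],"angular": [0,0,0]}]}}

```text
time: 17.45
tcp_pos: [0.5255, -0.4285, 0.073]
eef_rot: [0.0, -3.134, -0.009]
wrist_force: [0.4, -0.3, -1.7]
gripper_width: 0.0227
grip_force: 58.9
```

Emit:
{"fn": "step_arm", "kwargs": {"series": [{"fingers": 1,"delta_pos": [0,0,-4],"angular": [0,0,0]},{"fingers": 1,"delta_pos": [0,0,-4],"angular": [0,0,0]},{"fingers": 1,"delta_pos": [0,0,-4],"angular": [0,0,0]},{"fingers": 1,"delta_pos": [0,0,-3],"angular": [0,0,0]},{"fingers": 1,"delta_pos": [0,0,0],"angular": [0,0,0]}]}}

```text
time: 17.87
tcp_pos: [0.5309, -0.433, 0.2346]
eef_rot: [0.0, 3.132, -0.012]
wrist_force: [1.1, -0.7, 0.2]
gripper_width: 0.0228
grip_force: 58.9
```

Emit:
{"fn": "step_arm", "kwargs": {"series": [{"fingers": 1,"delta_pos": [0.2,1.5,0],"angular": [0,0,0]},{"fingers": 1,"delta_pos": [0.42,3.4,0],"angular": [0,0,0]},{"fingers": 1,"delta_pos": [0.42,3.4,0],"angular": [0,0,0]},{"fingers": 1,"delta_pos": [0.42,3.4,0],"angular": [0,0,0]},{"fingers": 1,"delta_pos": [0.42,3.4,0],"angular": [0,0,0]}]}}

```text
time: 18.28
tcp_pos: [0.5084, -0.2781, 0.2253]
eef_rot: [-0.001, -3.14, -0.002]
wrist_force: [0.4, 0.4, -1.5]
gripper_width: 0.0226
grip_force: 59.1
```

Emit:
{"fn": "step_arm", "kwargs": {"series": [{"fingers": 1,"delta_pos": [0.42,3.4,0],"angular": [0,0,0]},{"fingers": 1,"delta_pos": [0.42,3.4,0],"angular": [0,0,0]},{"fingers": 1,"delta_pos": [0.42,3.4,0],"angular": [0,0,0]},{"fingers": 1,"delta_pos": [0.42,3.4,0],"angular": [0,0,0]},{"fingers": 1,"delta_pos": [0.34,2.97,0],"angular": [0,0,0]}]}}

```text
time: 18.7
tcp_pos: [0.4878, -0.112, 0.2257]
eef_rot: [0.001, -3.139, -0.001]
wrist_force: [0.0, 0.3, -1.1]
gripper_width: 0.0228
grip_force: 59.1
```

Emit:
{"fn": "step_arm", "kwargs": {"series": [{"fingers": 1,"delta_pos": [0,0,0],"angular": [0,0,0]},{"fingers": 1,"delta_pos": [0,0,2],"angular": [0,0,0]},{"fingers": 1,"delta_pos": [0,0,2],"angular": [0,0,0]},{"fingers": 1,"delta_pos": [0,0,2],"angular": [0,0,0]},{"fingers": 1,"delta_pos": [0,0,1],"angular": [0,0,0]}]}}

```text
time: 19.12
tcp_pos: [0.4874, -0.114, 0.1537]
eef_rot: [0.0, -3.137, -0.001]
wrist_force: [-0.9, -0.2, -2.2]
gripper_width: 0.0231
grip_force: 59.3
```

Emit:
{"fn": "step_arm", "kwargs": {"series": [{"fingers": 1,"delta_pos": [0,0,0],"angular": [0,0,0]},{"fingers": 1,"delta_pos": [0,0,0],"angular": [0,0,0]},{"fingers": 1,"delta_pos": [0,0,0],"angular": [0,0,0]},{"fingers": 1,"delta_pos": [0,0,0],"angular": [0,0,0]},{"fingers": 1,"delta_pos": [0,0,0],"angular": [0,0,0]}]}}

```text
time: 19.53
tcp_pos: [0.4901, -0.1144, 0.1576]
eef_rot: [0.0, 3.14, -0.001]
wrist_force: [0.1, -0.0, -2.4]
gripper_width: 0.0231
grip_force: 59.3
```

```bash
python3 -c "
from h import *
look('green',[.4898,-.1143],.092,'g1')"
```

```text
tcp [ 0.49   -0.1143  0.1575] w 0.023
```

Emit:
{"fn": "step_arm", "kwargs": {"series": [{"fingers": 1,"delta_pos": [0,0,1.3],"angular": [0,0,0]},{"fingers": 1,"delta_pos": [0,0,1.5],"angular": [0,0,0]},{"fingers": 1,"delta_pos": [0,0,1],"angular": [0,0,0]},{"fingers": 1,"delta_pos": [0,0,0.6],"angular": [0,0,0]},{"fingers": 1,"delta_pos": [0,0,0.3],"angular": [0,0,0]}]}}

```text
time: 20.1
tcp_pos: [0.4888, -0.1139, 0.109]
eef_rot: [0.0, -3.14, -0.0]
wrist_force: [0.3, -0.5, -1.2]
gripper_width: 0.0231
grip_force: 59.3
```

Emit:
{"fn": "step_arm", "kwargs": {"series": [{"fingers": 1,"delta_pos": [0,0,0.2],"angular": [0,0,0]},{"fingers": 1,"delta_pos": [0,0,0.1],"angular": [0,0,0]},{"fingers": 1,"delta_pos": [0,0,0.1],"angular": [0,0,0]},{"fingers": 1,"delta_pos": [0,0,0],"angular": [0,0,0]},{"fingers": 1,"delta_pos": [0,0,0],"angular": [0,0,0]}]}}

```text
time: 20.52
tcp_pos: [0.4897, -0.1141, 0.1061]
eef_rot: [-0.0, 3.141, -0.0]
wrist_force: [1.1, 0.8, -0.1]
gripper_width: 0.0227
grip_force: 59.3
```

Emit:
{"fn": "step_arm", "kwargs": {"series": [{"fingers": 1,"delta_pos": [0,0,0.07],"angular": [0,0,0]},{"fingers": 1,"delta_pos": [0,0,0.05],"angular": [0,0,0]},{"fingers": 1,"delta_pos": [0,0,0.05],"angular": [0,0,0]},{"fingers": 1,"delta_pos": [0,0,0],"angular": [0,0,0]},{"fingers": 1,"delta_pos": [0,0,0],"angular": [0,0,0]}]}}

```text
time: 20.93
tcp_pos: [0.4895, -0.1141, 0.1043]
eef_rot: [0.0, 3.141, -0.0]
wrist_force: [-0.6, -0.9, 1.6]
gripper_width: 0.023
grip_force: 59.7
```

Emit:
{"fn": "step_arm", "kwargs": {"series": [{"fingers": 1,"delta_pos": [0,0,0.04],"angular": [0,0,0]},{"fingers": 1,"delta_pos": [0,0,0.02],"angular": [0,0,0]},{"fingers": 1,"delta_pos": [0,0,0],"angular": [0,0,0]},{"fingers": 1,"delta_pos": [0,0,0],"angular": [0,0,0]},{"fingers": 1,"delta_pos": [0,0,0],"angular": [0,0,0]}]}}

```text
time: 21.35
tcp_pos: [0.4895, -0.1141, 0.1043]
eef_rot: [0.0, 3.141, -0.0]
wrist_force: [-2.5, 0.8, 6.7]
gripper_width: 0.0229
grip_force: 59.8
```

Emit:
{"fn": "step_arm", "kwargs": {"series": [{"fingers": 0.3,"delta_pos": [0,0,0],"angular": [0,0,0]},{"fingers": 0,"delta_pos": [0,0,0],"angular": [0,0,0]},{"fingers": -0.6,"delta_pos": [0,0,0],"angular": [0,0,0]},{"fingers": -1,"delta_pos": [0,0,0],"angular": [0,0,0]},{"fingers": -1,"delta_pos": [0,0,0],"angular": [0,0,0]}]}}

```text
time: 21.77
tcp_pos: [0.4893, -0.1141, 0.1032]
eef_rot: [-0.0, -3.141, -0.0]
wrist_force: [0.4, 0.5, 0.4]
gripper_width: 0.0766
grip_force: 0.0
```

Emit:
{"fn": "step_arm", "kwargs": {"series": [{"fingers": -1,"delta_pos": [0,0,-1.5],"angular": [0,0,0]},{"fingers": -1,"delta_pos": [0,0,-2.5],"angular": [0,0,0]},{"fingers": -1,"delta_pos": [0,0,-2.5],"angular": [0,0,0]},{"fingers": -1,"delta_pos": [0,0,-2.5],"angular": [0,0,0]},{"fingers": -1,"delta_pos": [0,0,-1],"angular": [0,0,0]}]}}

```text
time: 22.18
tcp_pos: [0.491, -0.1144, 0.2067]
eef_rot: [-0.0, 3.137, -0.002]
wrist_force: [1.7, -0.7, -0.3]
gripper_width: 0.0854
grip_force: 0.0
```

Emit:
{"fn": "step_arm", "kwargs": {"series": [{"fingers": -1,"delta_pos": [-2.19,3.22,0],"angular": [0,0,0]},{"fingers": -1,"delta_pos": [-2.19,3.22,0],"angular": [0,0,0]},{"fingers": -1,"delta_pos": [-2.19,3.22,0],"angular": [0,0,0]},{"fingers": -1,"delta_pos": [-2.19,3.22,0],"angular": [0,0,0]},{"fingers": -1,"delta_pos": [-2.19,3.22,0],"angular": [0,0,0]}]}}

```text
time: 22.6
tcp_pos: [0.5996, 0.0485, 0.2033]
eef_rot: [0.0, 3.141, -0.0]
wrist_force: [0.3, -0.1, 1.1]
gripper_width: 0.0856
grip_force: 0.0
```

Emit:
{"fn": "step_arm", "kwargs": {"series": [{"fingers": -1,"delta_pos": [-2.19,3.22,0],"angular": [0,0,0]},{"fingers": -1,"delta_pos": [-2.19,3.22,0],"angular": [0,0,0]},{"fingers": -1,"delta_pos": [-2.19,3.22,0],"angular": [0,0,0]},{"fingers": -1,"delta_pos": [0,0,3],"angular": [0,0,0]},{"fingers": -1,"delta_pos": [0,0,3],"angular": [0,0,0]}]}}

```text
time: 23.02
tcp_pos: [0.6685, 0.1468, 0.1445]
eef_rot: [-0.005, 3.134, 0.003]
wrist_force: [0.1, 0.4, -0.2]
gripper_width: 0.0854
grip_force: 0.0
```

Emit:
{"fn": "step_arm", "kwargs": {"series": [{"fingers": -1,"delta_pos": [0,0,3],"angular": [0,0,0]},{"fingers": -1,"delta_pos": [0,0,0],"angular": [0,0,0]},{"fingers": -1,"delta_pos": [0,0,0],"angular": [0,0,0]},{"fingers": -1,"delta_pos": [0,0,0],"angular": [0,0,0]},{"fingers": -1,"delta_pos": [0,0,0],"angular": [0,0,0]}]}}

```text
time: 23.43
tcp_pos: [0.6663, 0.1437, 0.1161]
eef_rot: [0.001, 3.137, 0.001]
wrist_force: [0.8, -0.4, 0.3]
gripper_width: 0.0855
grip_force: 0.0
```

```bash
python3 -c "
from h import *
look('green',[.4898,-.1143],.092,'g2')"
```

```text
tcp [0.6663 0.1437 0.1162] w 0.0855
 lid 0.84 med z 0.0991 mec [ 0.4908 -0.1155] 0.0422 974 tilt(plane) [-0.002 -0.004]
 can [ 0.4897 -0.1148] 0.0334 453
```

Emit:
{"fn": "step_arm", "kwargs": {"series": [{"fingers": -1,"delta_pos": [0.15,0,2.5],"angular": [0,0,0]},{"fingers": -1,"delta_pos": [0,0,2.5],"angular": [0,0,0]},{"fingers": -1,"delta_pos": [0,0,2.5],"angular": [0,0,0]},{"fingers": -1,"delta_pos": [0,0,1.8],"angular": [0,0,0]},{"fingers": -1,"delta_pos": [0,0,0],"angular": [0,0,0]}]}}

```text
time: 24.0
tcp_pos: [0.6602, 0.1428, 0.017]
eef_rot: [-0.0, -3.135, 0.002]
wrist_force: [-0.1, -0.8, 0.5]
gripper_width: 0.0857
grip_force: 0.0
```

Emit:
{"fn": "step_arm", "kwargs": {"series": [{"fingers": -1,"delta_pos": [0,0,0],"angular": [0,0,0]},{"fingers": -1,"delta_pos": [0,0,0],"angular": [0,0,0]},{"fingers": -0.3,"delta_pos": [0,0,0],"angular": [0,0,0]},{"fingers": -0.3,"delta_pos": [0,0,0],"angular": [0,0,0]},{"fingers": -0.3,"delta_pos": [0,0,0],"angular": [0,0,0]}]}}

```text
time: 24.42
tcp_pos: [0.6641, 0.1437, 0.0219]
eef_rot: [0.0, 3.139, 0.001]
wrist_force: [0.6, 0.0, 0.5]
gripper_width: 0.0559
grip_force: 0.0
```

Emit:
{"fn": "step_arm", "kwargs": {"series": [{"fingers": 0.3,"delta_pos": [0,0,0],"angular": [0,0,0]},{"fingers": 0.3,"delta_pos": [0,0,0],"angular": [0,0,0]},{"fingers": 1,"delta_pos": [0,0,0],"angular": [0,0,0]},{"fingers": 1,"delta_pos": [0,0,0],"angular": [0,0,0]},{"fingers": 1,"delta_pos": [0,0,0],"angular": [0,0,0]}]}}

```text
time: 24.83
tcp_pos: [0.6635, 0.1437, 0.021]
eef_rot: [-0.0, 3.141, 0.0]
wrist_force: [-0.9, -0.1, 3.8]
gripper_width: 0.0232
grip_force: 59.0
```

Emit:
{"fn": "step_arm", "kwargs": {"series": [{"fingers": 1,"delta_pos": [0,0,0],"angular": [0,0,0]},{"fingers": 1,"delta_pos": [0,0,0],"angular": [0,0,0]},{"fingers": 1,"delta_pos": [0,0,-0.5],"angular": [0,0,0]},{"fingers": 1,"delta_pos": [0,0,-2],"angular": [0,0,0]},{"fingers": 1,"delta_pos": [0,0,-3],"angular": [0,0,0]}]}}

```text
time: 25.25
tcp_pos: [0.6594, 0.1427, 0.0717]
eef_rot: [-0.0, -3.133, 0.003]
wrist_force: [-0.0, 0.4, -1.9]
gripper_width: 0.0227
grip_force: 58.8
```

Emit:
{"fn": "step_arm", "kwargs": {"series": [{"fingers": 1,"delta_pos": [0,0,-4],"angular": [0,0,0]},{"fingers": 1,"delta_pos": [0,0,-4],"angular": [0,0,0]},{"fingers": 1,"delta_pos": [0,0,-3],"angular": [0,0,0]},{"fingers": 1,"delta_pos": [0,0,0],"angular": [0,0,0]},{"fingers": 1,"delta_pos": [0,0,0],"angular": [0,0,0]}]}}

```text
time: 25.67
tcp_pos: [0.6643, 0.1438, 0.1876]
eef_rot: [0.0, 3.137, 0.001]
wrist_force: [0.4, 0.5, -1.5]
gripper_width: 0.023
grip_force: 58.8
```

Emit:
{"fn": "step_arm", "kwargs": {"series": [{"fingers": 1,"delta_pos": [0,-1.5,0],"angular": [0,0,0]},{"fingers": 1,"delta_pos": [0,-3.5,0],"angular": [0,0,0]},{"fingers": 1,"delta_pos": [0,-3.5,0],"angular": [0,0,0]},{"fingers": 1,"delta_pos": [0,-3.5,0],"angular": [0,0,0]},{"fingers": 1,"delta_pos": [0,-3.5,0],"angular": [0,0,0]}]}}

```text
time: 26.08
tcp_pos: [0.6608, -0.0136, 0.1823]
eef_rot: [0.001, -3.136, 0.001]
wrist_force: [0.3, 0.4, -1.0]
gripper_width: 0.023
grip_force: 59.0
```

Emit:
{"fn": "step_arm", "kwargs": {"series": [{"fingers": 1,"delta_pos": [0,-3.5,0],"angular": [0,0,0]},{"fingers": 1,"delta_pos": [0,-3.5,0],"angular": [0,0,0]},{"fingers": 1,"delta_pos": [0,-3.5,0],"angular": [0,0,0]},{"fingers": 1,"delta_pos": [-0.1,-2.5,0],"angular": [0,0,0]},{"fingers": 1,"delta_pos": [0,-1.27,0],"angular": [0,0,0]}]}}

```text
time: 26.5
tcp_pos: [0.6618, -0.1584, 0.1822]
eef_rot: [-0.006, -3.136, 0.001]
wrist_force: [0.9, 1.4, -0.6]
gripper_width: 0.0228
grip_force: 59.0
```

Emit:
{"fn": "step_arm", "kwargs": {"series": [{"fingers": 1,"delta_pos": [0,0,0],"angular": [0,0,0]},{"fingers": 1,"delta_pos": [0,0,0],"angular": [0,0,0]},{"fingers": 1,"delta_pos": [0,0,0],"angular": [0,0,0]},{"fingers": 1,"delta_pos": [0,0,0],"angular": [0,0,0]},{"fingers": 1,"delta_pos": [0,0,0],"angular": [0,0,0]}]}}

```text
time: 26.92
tcp_pos: [0.664, -0.1525, 0.1853]
eef_rot: [0.003, -3.141, -0.001]
wrist_force: [0.2, 0.9, -1.0]
gripper_width: 0.023
grip_force: 59.0
```

```bash
python3 -c "
from h import *
look('yellow',[.6654,-.154],.080,'y1')"
```

```text
tcp [ 0.6641 -0.1526  0.1855] w 0.0228
```

Emit:
{"fn": "step_arm", "kwargs": {"series": [{"fingers": 1,"delta_pos": [-0.05,-0.05,1.5],"angular": [0,0,0]},{"fingers": 1,"delta_pos": [0,0,2.5],"angular": [0,0,0]},{"fingers": 1,"delta_pos": [0,0,2.5],"angular": [0,0,0]},{"fingers": 1,"delta_pos": [0,0,1],"angular": [0,0,0]},{"fingers": 1,"delta_pos": [0,0,0],"angular": [0,0,0]}]}}

```text
time: 27.48
tcp_pos: [0.6621, -0.1537, 0.1072]
eef_rot: [0.001, -3.135, -0.002]
wrist_force: [-0.4, 0.5, -1.4]
gripper_width: 0.0228
grip_force: 59.0
```

Emit:
{"fn": "step_arm", "kwargs": {"series": [{"fingers": 1,"delta_pos": [0,0,0],"angular": [0,0,0]},{"fingers": 1,"delta_pos": [0,0,0],"angular": [0,0,0]},{"fingers": 1,"delta_pos": [0,0,0],"angular": [0,0,0]},{"fingers": 1,"delta_pos": [0,0,0],"angular": [0,0,0]},{"fingers": 1,"delta_pos": [0,0,0],"angular": [0,0,0]}]}}

```text
time: 27.9
tcp_pos: [0.6653, -0.1549, 0.1117]
eef_rot: [0.0, 3.139, -0.001]
wrist_force: [0.5, 0.6, -2.2]
gripper_width: 0.0231
grip_force: 59.0
```

Emit:
{"fn": "step_arm", "kwargs": {"series": [{"fingers": 1,"delta_pos": [0.03,0.05,0.5],"angular": [0,0,0]},{"fingers": 1,"delta_pos": [0,0,0.5],"angular": [0,0,0]},{"fingers": 1,"delta_pos": [0,0,0.4],"angular": [0,0,0]},{"fingers": 1,"delta_pos": [0,0,0.2],"angular": [0,0,0]},{"fingers": 1,"delta_pos": [0,0,0.1],"angular": [0,0,0]}]}}

```text
time: 28.32
tcp_pos: [0.6636, -0.154, 0.0924]
eef_rot: [-0.0, -3.14, -0.001]
wrist_force: [0.2, -0.2, -0.4]
gripper_width: 0.0228
grip_force: 59.0
```

Emit:
{"fn": "step_arm", "kwargs": {"series": [{"fingers": 1,"delta_pos": [0,0,0.1],"angular": [0,0,0]},{"fingers": 1,"delta_pos": [0,0,0.06],"angular": [0,0,0]},{"fingers": 1,"delta_pos": [0,0,0.06],"angular": [0,0,0]},{"fingers": 1,"delta_pos": [0,0,0],"angular": [0,0,0]},{"fingers": 1,"delta_pos": [0,0,0],"angular": [0,0,0]}]}}

```text
time: 28.73
tcp_pos: [0.6643, -0.1542, 0.0913]
eef_rot: [-0.0, 3.141, -0.0]
wrist_force: [0.5, -0.8, -1.1]
gripper_width: 0.0229
grip_force: 59.0
```

Emit:
{"fn": "step_arm", "kwargs": {"series": [{"fingers": 1,"delta_pos": [0,0,0.05],"angular": [0,0,0]},{"fingers": 1,"delta_pos": [0,0,0.04],"angular": [0,0,0]},{"fingers": 1,"delta_pos": [0,0,0],"angular": [0,0,0]},{"fingers": 1,"delta_pos": [0,0,0],"angular": [0,0,0]},{"fingers": 1,"delta_pos": [0,0,0],"angular": [0,0,0]}]}}

```text
time: 29.15
tcp_pos: [0.6645, -0.1542, 0.091]
eef_rot: [-0.0, 3.141, -0.0]
wrist_force: [-1.4, -0.5, 4.3]
gripper_width: 0.0228
grip_force: 59.3
```

Contact at the expected height. Release, back off and inspect everything.

Emit:
{"fn": "step_arm", "kwargs": {"series": [{"fingers": 0.3,"delta_pos": [0,0,0],"angular": [0,0,0]},{"fingers": 0,"delta_pos": [0,0,0],"angular": [0,0,0]},{"fingers": -0.6,"delta_pos": [0,0,0],"angular": [0,0,0]},{"fingers": -1,"delta_pos": [0,0,0],"angular": [0,0,0]},{"fingers": -1,"delta_pos": [0,0,0],"angular": [0,0,0]}]}}

```text
time: 29.57
tcp_pos: [0.6641, -0.1541, 0.0899]
eef_rot: [0.0, -3.141, -0.0]
wrist_force: [0.2, 0.2, 0.1]
gripper_width: 0.0768
grip_force: 0.0
```

Emit:
{"fn": "step_arm", "kwargs": {"series": [{"fingers": -1,"delta_pos": [0,0,-1.5],"angular": [0,0,0]},{"fingers": -1,"delta_pos": [0,0,-3],"angular": [0,0,0]},{"fingers": -1,"delta_pos": [0,0,-4],"angular": [0,0,0]},{"fingers": -1,"delta_pos": [0,0,-4],"angular": [0,0,0]},{"fingers": -1,"delta_pos": [0,0,-2],"angular": [0,0,0]}]}}

```text
time: 29.98
tcp_pos: [0.6659, -0.1545, 0.2407]
eef_rot: [0.0, 3.135, -0.002]
wrist_force: [1.1, -0.3, 1.0]
gripper_width: 0.0858
grip_force: 0.0
```

Emit:
{"fn": "step_arm", "kwargs": {"series": [{"fingers": -1,"delta_pos": [1.5,3.8,0],"angular": [0,0,0]},{"fingers": -1,"delta_pos": [1.5,3.8,0],"angular": [0,0,0]},{"fingers": -1,"delta_pos": [1.5,3.8,0],"angular": [0,0,0]},{"fingers": -1,"delta_pos": [1.5,3.8,0],"angular": [0,0,0]},{"fingers": -1,"delta_pos": [1.5,3.8,0],"angular": [0,0,0]}]}}

```text
time: 30.4
tcp_pos: [0.5883, 0.0372, 0.2353]
eef_rot: [0.001, 3.141, 0.0]
wrist_force: [0.3, 1.0, 0.2]
gripper_width: 0.0855
grip_force: 0.0
```

Emit:
{"fn": "step_arm", "kwargs": {"series": [{"fingers": -1,"delta_pos": [1.5,3.8,0],"angular": [0,0,0]},{"fingers": -1,"delta_pos": [1.5,3.5,0],"angular": [0,0,0]},{"fingers": -1,"delta_pos": [1,2,0],"angular": [0,0,0]},{"fingers": -1,"delta_pos": [0,0,0],"angular": [0,0,0]},{"fingers": -1,"delta_pos": [0,0,0],"angular": [0,0,0]}]}}

```text
time: 30.82
tcp_pos: [0.5487, 0.1299, 0.2355]
eef_rot: [-0.004, 3.141, -0.001]
wrist_force: [1.3, -0.2, 0.3]
gripper_width: 0.0854
grip_force: 0.0
```

Run:
```python
from h import *
for c,p,H in[('white',[.4196,-.2917],.118),('blue',[.5182,.4443],.104),('green',[.4898,-.1143],.092),('yellow',[.6654,-.154],.08)]:
    print(c,H+.006); look(c,p,H,'end',c=='yellow')
W=cloud('top',optics.camera('top')[1])
for t in('jam_jar','pepper_mill'):
    m=spotter.masks_of(t,'top')[0]; p=W[m['pixels']]; print(t,np.round(m['at']),np.nanmedian(p,0).round(3))
im=cv2.imread('pics/end_sc.png');cv2.imwrite('pics/endc.png',cv2.resize(im[130:400,180:480],None,fx=2,fy=2))
```

```text
white 0.124
tcp [0.5493 0.1289 0.2354] w 0.0856
 lid 0.74 med z 0.0216 mec [ 0.3222 -0.127 ] 0.0735 3084 tilt(plane) [ 0. -0.]
 lid 0.6 med z 0.1248 mec [ 0.4207 -0.2935] 0.0561 1947 tilt(plane) [ 0.002 -0.002]
 can [ 0.4187 -0.2908] 0.0429 914
blue 0.11
tcp [0.5498 0.128  0.2353] w 0.0856
 lid 0.66 med z 0.1104 mec [0.5196 0.4426] 0.0501 1434 tilt(plane) [-0.002 -0.003]
 can [0.5183 0.4434] 0.0378 722
green 0.098
tcp [0.5498 0.1277 0.2352] w 0.0853
 lid 0.97 med z 0.0989 mec [ 0.4902 -0.1153] 0.0425 1013 tilt(plane) [0.003 0.002]
 can [ 0.4899 -0.1143] 0.0326 454
yellow 0.08600000000000001
tcp [0.5497 0.1278 0.2352] w 0.0854
 lid 0.83 med z 0.0869 mec [ 0.6665 -0.1561] 0.0361 597 tilt(plane) [-0.001  0.005]
 can [ 0.6659 -0.1553] 0.0288 313
jam_jar [186. 210.] [0.571 0.294 0.087]
pepper_mill [450. 211.] [ 0.578 -0.293  0.096]
```

View pics/endc.png

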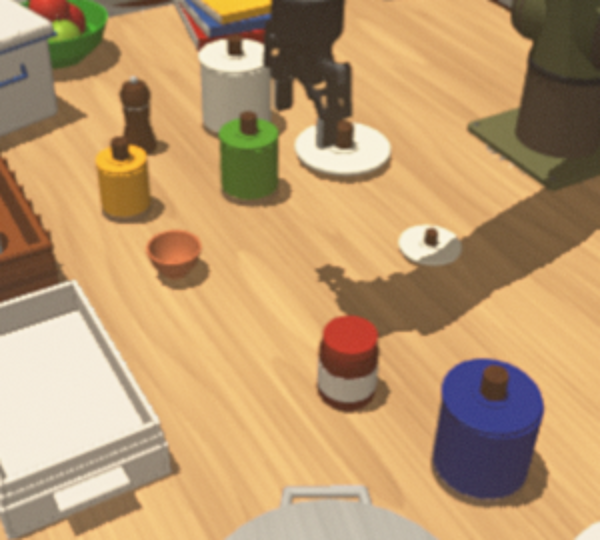

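The final view shows all four lids level at heights within 1 mm of seated. White is at crop (235,60), green at (248,130), yellow at (123,165) and blue at (490,395). The jar at (348,360) and the mill at (137,115) are where they were, and the gripper is clear.

```bash
python3 -c "
from h import *
print(r.sign_off())"
```

```text
the job is handed in; nothing more can be done
None
```

All four lids are on their own canisters, level and within about 1 mm of their seated heights; the jar, mill and canisters stand where they were, and the job was handed in at about 31 s.

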